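Reverse the lathe through centre off

ROBOT

A 6-joint arm with a two-finger parallel gripper is mounted at the origin on a cart in front of the work surface, level with it; the furniture and walls round the work are solid. World frame = base frame: x ahead of the robot, y to its left, z up, the work surface at z = 0. Lengths are in mm, angles in rad, forces in N, time in s.
With the tool pointing down it reaches from about 300 to 775 mm from the base axis. Payload 14.6 kg.
Tool frame: the origin (TCP) lies between the finger pads; the fingertips stand manip.tcp_to_tips ahead of it and the grasp point (between the pads) lies 5 mm behind it (manip.tcp_to_tips is the distance from the TCP to the fingertips, in mm); z points along the fingers, y is the direction in which the jaws open and shut (so a half turn about z gives the same grasp; the last joint's range is limited). The gripper opens to 85 mm and grips with 20 to 120 N. Pads are 22 mm wide; open, the fingers measure 114 mm over their backs; the gripper's body (76 mm by 85 mm) begins 54 mm behind the grasp point. The pads swing forward as they close: fully open they stand 13 mm farther back than shut.
Start: joints at [-0.067, 0.3, 1.521, -0, 1.321, -0.067], TCP at [549.991, -0.002, 245.281] pointing down, gripper open.
Joint ranges: [-3.03, 3.03], [-0.79, 2.21], [0.23, 2.52], [-1.04, 4.18], [0, 3.07], [-2.55, 2.55]. Speed limits (rad/s): [2.22, 2.22, 2.57, 3.14, 3.14, 3.14].

INTERFACE

Orientations are given as [roll, pitch, yaw] about the fixed x, y, z axes, in that order (R = Rz(yaw) Ry(pitch) Rx(roll)).
In Python, from rig import telemetry, camera, camera_params, manip, models gives the robot as it stands.
- The arm moves only by the tool arm_command, never from a script. Its argument "series" is a list of rows, each a list of 3 entries, a list of its own where there are three numbers: the shift along the tool's x, y, z normalised to -1 to 1, where 1 is 3 cm, then the turn, a rotation vector about the tool's x, y, z normalised to -1 to 1, where 1 is 0.08 rad, then the closure in counts, from 0 (fully open) to 255 (shut). A call has exactly 10 rows; each row shifts and turns the commanded pose from where the row before left it, along the tool's axes as they then stand; what a row does not reach is not made up. A row lasts 1/12 s, in which the tool goes at most 41.7 mm and 7.16 degrees, less where a joint would pass 70% of its speed; a pose out of reach is approached as far as the arm can. A call with a number of a shift or a turn outside -1 to 1 is refused whole. A call with a gripper value outside its range is refused whole. The fingers move at their own pace and stop on an object; "grip_force" is the grip in N (left out, the last holds). Time passes only in rows, so rows that do not move let the fingers close, or fill a call up. It gives the time, the measured TCP pose, the force and the opening at its end, in the units of the state.
- telemetry.sense(): the state, without advancing time (a new reading comes with each control period).
- camera(name): name is "scene" or "side" or "wrist"; returns the picture (480x640x3 uint8, red, green, blue); there is no depth.
- camera_params(name): a dict with "fx", "fy", "cx", "cy" (pixels), "T" (4x4, takes a point from camera to world coordinates). Camera axes: x right, y down, z forward; pixel columns grow to the right and rows downward; lengths in mm; the calibration is good to about 2 mm. The wrist camera is an equidistant fisheye: a pixel r from the principal point sees the ray r / f radians off the axis. A picture is of the moment at which its call begins: read the wrist's pose just before it. camera_params takes no time and is no camera call; for the wrist camera it gives the pose at the moment of the call.
- manip.hand_in(): hands the job in, once; it reports no verdict.
Trained networks look in the newest picture that a camera, given by its name, has taken for a name from the list of things; names that differ only in an ending like _2 or _b are one class to them, and where a whole thing is asked for, a point or a joint stands for the part that bears it (a point fixed in the world has none). Each returns a list of dicts, best first, with "p" (0 to 1); they miss things now and then, are a little off and sometimes report something else, mostly with a low value. They report only what shows in the picture. A call takes as long as a camera call.
- models.look_for(thing, camera): "uv" ([column, row] in pixels, amid what is visible of it).
- models.masks_of(thing, camera): "mask" (480x640 bool, what is visible of it) and "uv" ([column, row] in pixels, amid what is visible of it).
- models.landmark_of(thing, camera): "uv" ([column, row] in pixels: a listed point, or the origin of a listed thing).
The state is a dict: "time_s": time; "joint_positions": joint angles; "joint_velocities": joint speeds; "joint_torque": joint torques, N m; "ee_pos": TCP position; "orientation": TCP orientation; "contact_force": force on the tool from outside, world axes, zero at the start; "ft_torque": the same for the moment, N m; "grip_width": finger opening in mm.
Only numpy, scipy, OpenCV 4.12 (cv2) and the standard library are available. Lean on these libraries where they do the work, as an engineer would, in place of code of your own. Each camera call takes 0.05 s, during which the arm holds its last target.

TASK

The lathe is to run in reverse for sanding: its changeover switch stands on forward, the green mark. Turn the red handle to centre off, the white mark, let go of it completely and leave it alone there for at least two seconds so the motor can run down; then turn it on, fully home to reverse, the orange mark, up against the steel stop, and let go (the stop leaves no room for a finger in front of the handle, so take it another way this time and push it from behind). Leave the tape measure and the abrasive roll beside the switch where they are.

Things in the scene. Friction and masses are not known exactly. Their poses are not given: they have to be found in the camera images.
- switch_axis (a point): Grey switch box, 130 (x) x 150 mm, 80 mm high, fixed to the bench. Point on the handle's vertical turning axis at the arm's mid-height, 32 mm above the box's top. Axes: the box's, x away from the operator, y left, z up. Flat 17 mm marks on its top, 56 mm from the axis: white (off) towards -x, green (forward) 80 degrees from it on the +y side, orange (reverse) 80 degrees from it on the -y side.
- handle_grip (a point): Mid-height of the outer part of the red handle arm, 62 mm from the turning axis; x axis along the arm towards the turning axis, z up. The arm is a level bar 18 mm wide, 34 mm high, 15 mm clear of the box's top, with a white line on it; it runs from a round black hub (48 mm diameter, 34 mm high) on the axis out to 82 mm from the axis.
- handle (a joint): Handle angle, rad, growing counter-clockwise from above: 0 = off (arm along the box's -x, at the white mark), -1.4 = forward (green), +1.4 = reverse (orange); it stops at -1.4 and 1.4. It is stiff and stays where it is left: no detent. At 1.4 the arm's leading side lies 1.5 mm off an upright steel stop cheek, 8 mm thick, from 22 to 72 mm from the axis, rising 43 mm above the box's top. Turning takes about 0.3 N m (5 N at the grip point).
- tape_measure_mid (a point): Yellow tape measure, about 89 x 80 mm and 32 mm high, loose, near the switch, on the operator's side; the point is at its centre half-way up. Bystander.
- abrasive_roll_mid (a point): Roll of abrasive standing on end, about 74 x 59 mm and 50 mm high, loose, behind the switch; the point is at its centre half-way up. Bystander.

How it is judged:
By the outcome, as a careful person would: the job done as asked, in the order asked, and still so for the second after the job is handed in, with the robot touching nothing.
It also fails if it takes over 51 s, if anything falls off the work surface, if the arm or the gripper's body presses on something with over 40 N, if the wrist force passes 120 N, or if a joint passes its speed limit or range.

## Working session

There is one attempt and no reset: what is moved stays moved. The work goes in short steps, Python scripts to look and compute and a tool call to move; the robot and the scene stay as the last step left them, time stands still between calls to the robot, and variables do not carry over. Pictures are saved under pics/ and viewed, and the job is handed in when it is done.

Besides the shell and the picture viewer there is one more tool, called after ">>>" as name(argument=value, ...) on one line, values as JSON. arm_command: Moves the arm, as the interface text tells. Scaled input: -1 to 1 covers 3 cm each way for a shift and 0.08 rad each way for a turn. Its arguments: {"type":"object","properties":{"series":{"type":"array"},"grip_force":{"type":"number"}},"required":["series"]}

```bash
mkdir -p pics; ls; python3 - <<'E'
from rig import telemetry, camera, camera_params, manip, models
import cv2,numpy as np
print(telemetry.sense()); print(manip.tcp_to_tips)
for c in ["scene","side","wrist"]:
    im=camera(c); cv2.imwrite(f"pics/a_{c}.png",im[:,:,::-1])
    P=camera_params(c); print(c,{k:np.round(v,3).tolist() for k,v in P.items()})
    for t in ["switch_axis","handle_grip","tape_measure_mid","abrasive_roll_mid"]:
        print(t,[(np.round(d["uv"],1).tolist(),round(d["p"],2)) for d in models.landmark_of(t,c)][:3])
E
```

```text
pics
{'time_s': 0.0, 'joint_positions': array([-6.66139020e-02,  3.00477945e-01,  1.52162943e+00,  6.33963414e-06,
        1.32073173e+00, -6.65500090e-02]), 'joint_velocities': array([-0.00115349, -0.00059722, -0.00041404, -0.00042382,  0.00079916,
        0.00088819]), 'joint_torque': array([ 2.33377898e-03, -5.43485534e+01, -3.61782753e+01,  2.82532977e-05,
        4.14875918e-03, -3.55991256e-05]), 'ee_pos': array([5.49757452e+02, 7.02232079e-03, 2.44697110e+02]), 'orientation': array([-3.14034938e+00, -8.90164133e-05,  1.57073081e+00]), 'contact_force': array([ 0.55940643, -0.27397444, -0.15018924]), 'ft_torque': array([ 0.0236631 ,  0.0049073 , -0.00487383]), 'grip_width': 85.55992730259236}
14.0
scene {'fx': 546.187, 'fy': 546.187, 'cx': 318.028, 'cy': 254.179, 'T': [[0.554, -0.431, 0.712, -76.549], [-0.832, -0.261, 0.49, -676.434], [-0.025, -0.864, -0.503, 531.624], [0.0, 0.0, 0.0, 1.0]]}
switch_axis [([295.9, 233.1], 0.89)]
handle_grip [([259.0, 225.6], 0.8)]
tape_measure_mid [([256.5, 329.8], 0.74)]
abrasive_roll_mid [([339.1, 243.5], 0.59)]
side {'fx': 613.799, 'fy': 613.799, 'cx': 332.968, 'cy': 235.132, 'T': [[0.864, -0.33, 0.381, 206.619], [-0.504, -0.59, 0.631, -789.621], [0.016, -0.737, -0.675, 699.566], [0.0, 0.0, 0.0, 1.0]]}
switch_axis [([328.2, 212.6], 0.96)]
handle_grip [([298.5, 197.2], 0.77)]
tape_measure_mid [([255.0, 303.3], 0.94), ([296.8, 197.3], 0.72)]
abrasive_roll_mid [([394.7, 229.6], 0.7)]
wrist {'fx': 371.648, 'fy': 371.648, 'cx': 322.906, 'cy': 240.247, 'T': [[1.0, 0.0, -0.002, 549.939], [-0.0, -0.946, -0.323, 83.551], [-0.002, 0.323, -0.946, 373.033], [0.0, 0.0, 0.0, 1.0]]}
switch_axis [([329.9, 421.3], 0.73)]
handle_grip [([305.6, 378.8], 0.92)]
tape_measure_mid [([218.5, 379.1], 0.85)]
abrasive_roll_mid [([432.8, 365.3], 0.96)]
```

View pics/a_scene.png

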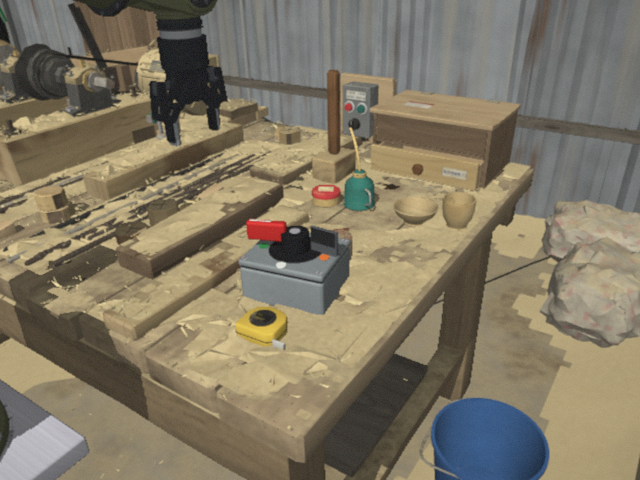

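View pics/a_side.png

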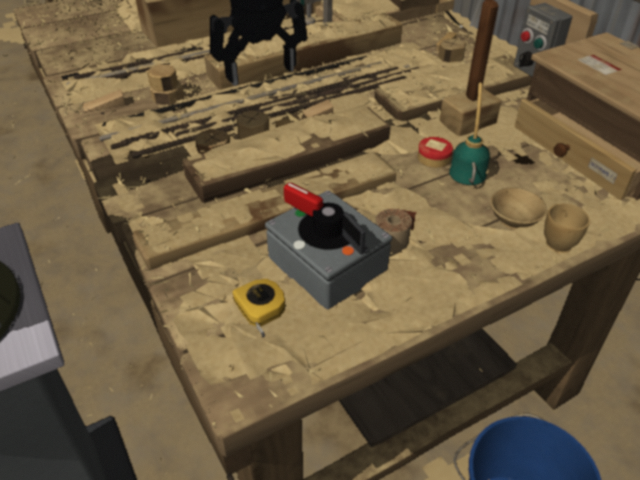

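View pics/a_wrist.png

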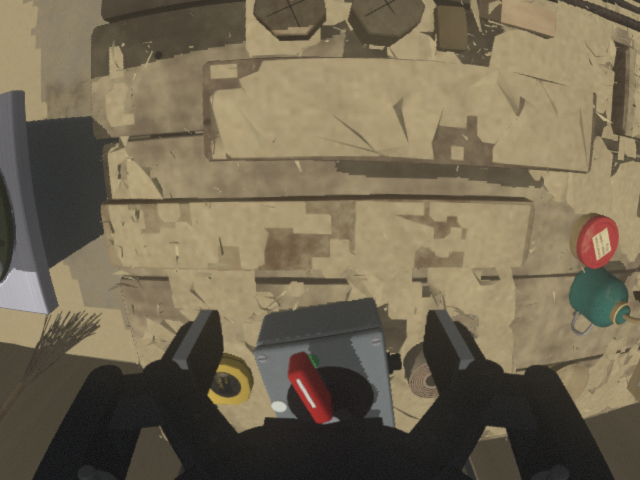

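```bash
cat > h.py <<'E'
import numpy as np
from scipy.optimize import least_squares
def ray(P,uv):
    x=(uv[0]-P["cx"])/P["fx"]; y=(uv[1]-P["cy"])/P["fy"]
    T=np.array(P["T"])
    if P.get("fish"):
        r=np.hypot(x,y); d=np.array([np.sin(r)*x/r,np.sin(r)*y/r,np.cos(r)])
    else: d=np.array([x,y,1.])
    d=T[:3,:3]@d; return T[:3,3],d/np.linalg.norm(d)
def tri(obs):
    A=np.zeros((3,3));b=np.zeros(3);L=[]
    for P,uv in obs:
        o,d=ray(P,uv);M=np.eye(3)-np.outer(d,d);A+=M;b+=M@o;L.append((o,d))
    X=np.linalg.solve(A,b)
    return X,[np.linalg.norm((np.eye(3)-np.outer(d,d))@(X-o)) for o,d in L]
def atz(P,uv,z):
    o,d=ray(P,uv);return o+d*(z-o[2])/d[2]
def proj(P,X):
    T=np.array(P["T"]);p=T[:3,:3].T@(np.asarray(X,float)-T[:3,3])
    if P.get("fish"):
        r=np.hypot(p[0],p[1]);t=np.arctan2(r,p[2]);q=p[:2]/r*t
    else: q=p[:2]/p[2]
    return np.array([q[0]*P["fx"]+P["cx"],q[1]*P["fy"]+P["cy"]])
def params(c):
    from rig import camera_params
    P=dict(camera_params(c));P["fish"]=c=="wrist";return P
E
python3 - <<'E'
from h import *
S,D,W=[params(c) for c in ["scene","side","wrist"]]
for n,a,b,c in [("axis",(295.9,233.1),(328.2,212.6),(329.9,421.3)),("grip",(259,225.6),(298.5,197.2),(305.6,378.8)),("tape",(256.5,329.8),(255,303.3),(218.5,379.1)),("roll",(339.1,243.5),(394.7,229.6),(432.8,365.3))]:
    for o in ([(S,a),(D,b)],[(S,a),(D,b),(W,c)]):
        X,r=tri(o);print(n,X.round(1),np.round(r,1))
E
```

```text
axis [ 555.8 -197.5  112.8] [1.7 1.7]
axis [ 556.9 -195.8  111.1] [1.9 1.6 0.9]
grip [ 532.4 -143.8  118.8] [3.2 3.2]
grip [ 535.7 -137.9  113.8] [4.1 3.5 2.5]
tape [ 420.  -216.5    9.5] [0.6 0.6]
tape [ 416.3 -222.8   16.6] [2.6 1.5 1.3]
roll [ 672.8 -209.4   39.4] [0.2 0.2]
roll [ 684.3 -197.6   26.4] [5.3 2.  3.5]
```

Scene: green mark is under the red handle, which stands on forward. The white mark is at (281,265), orange at (325,258), and the steel cheek is beside orange. Next I refine the box yaw from the marks.

```bash
python3 - <<'E'
from h import *
import cv2
for c,(x0,y0,x1,y1) in {"scene":(225,205,365,315),"side":(255,170,405,310),"wrist":(240,290,410,430)}.items():
    im=cv2.imread(f"pics/a_{c}.png")[y0:y1,x0:x1]
    big=cv2.resize(im,None,fx=4,fy=4,interpolation=cv2.INTER_CUBIC)
    cv2.imwrite(f"pics/z_{c}.png",big)
    P=params(c)
    hsv=cv2.cvtColor(im,cv2.COLOR_BGR2HSV)
    for n,lo,hi in [("white",(0,0,170),(180,45,255)),("orange",(6,150,120),(18,255,255)),("green",(50,120,40),(85,255,255)),("red",(0,170,80),(4,255,255))]:
        m=cv2.inRange(hsv,np.array(lo),np.array(hi))
        k,l,s,ce=cv2.connectedComponentsWithStats(m)
        for i in range(1,k):
            if s[i,4]>15:
                uv=ce[i]+[x0,y0]; print(c,n,s[i,4],uv.round(1),atz(P,uv,80 if n!="red" else 129)[:2].round(1))
E
```

```text
scene white 56 [280.3 264.8] [ 503.4 -204.1]
scene orange 42 [323.5 256.8] [ 560.1 -249.4]
scene green 42 [357.1 206.9] [ 751.7 -201.3]
scene green 29 [263.4 245.3] [ 539.2 -141.1]
scene red 661 [265.6 230. ] [ 513.4 -170.8]
side white 60 [298.4 244.4] [ 501.8 -202.9]
side orange 75 [347.5 250. ] [ 558.5 -248.4]
side green 35 [299.5 213.2] [ 536.2 -141.4]
side red 633 [301.7 199.7] [ 527.3 -167.4]
wrist white 85 [305.3 392.7] [ 531.1 -183.7]
wrist white 124 [278.1 406.3] [ 501.2 -205.1]
wrist red 587 [309.8 398.4] [ 538.  -145.9]
```

View pics/z_side.png

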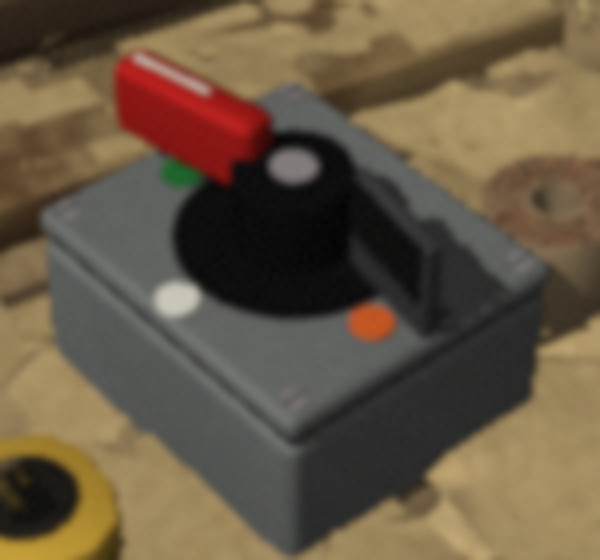

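View pics/z_wrist.png

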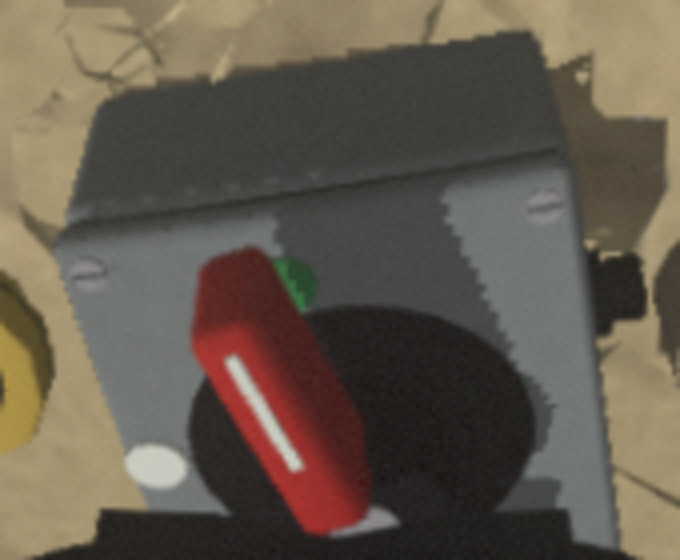

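Two marks agree: axis ≈ (557.2,-193), box yaw ≈ 11.6°, so arm direction is about 111.4° now, and the grip point is about (534.6,-135.3). I'm moving above it.

>>> arm_command(series=[[[-0.9,-0.1,0],[0,0,0],0],[[-0.9,-0.1,0],[0,0,0],0],[[-0.9,-0.1,0],[0,0,0],0],[[-0.9,-0.1,0],[0,0,0],0],[[-0.9,-0.1,0],[0,0,0],0],[[0,0,0.4],[0,0,-0.93],0],[[0,0,0.4],[0,0,-0.93],0],[[0,0,0.4],[0,0,-0.93],0],[[0,0,0.4],[0,0,-0.93],0],[[0,0,0.4],[0,0,-0.93],0]], grip_force=40)

```text
time_s: 1.58
ee_pos: [534.9, -135.1, 184.7]
orientation: [3.142, 0.0, 1.946]
contact_force: [0.4, 0.0, 0.1]
grip_width: 85.5
```

```bash
python3 - <<'E'
from h import *
from rig import *
import cv2
s=telemetry.sense();print(s["time_s"],s["ee_pos"],s["orientation"],s["joint_positions"])
im=camera("wrist");cv2.imwrite("pics/b_wrist.png",im[:,:,::-1])
P=params("wrist")
for t in ["switch_axis","handle_grip"]:
    for d in models.landmark_of(t,"wrist")[:2]: print(t,d["p"],np.round(d["uv"],1),atz(P,d["uv"],112).round(1))
E
```

```text
1.5833 [ 534.94568963 -135.07031871  184.71874385] [3.14156584e+00 2.86059814e-06 1.94633276e+00] [-3.13715356e-01  3.60047483e-01  1.58753549e+00  1.59627375e-05
  1.19398717e+00 -6.89257658e-01]
switch_axis 0.16 [320.3 265.8] [ 532.1 -134.9  112. ]
handle_grip 0.69 [321.6 265.7] [ 532.8 -134.5  112. ]
```

View pics/b_wrist.png

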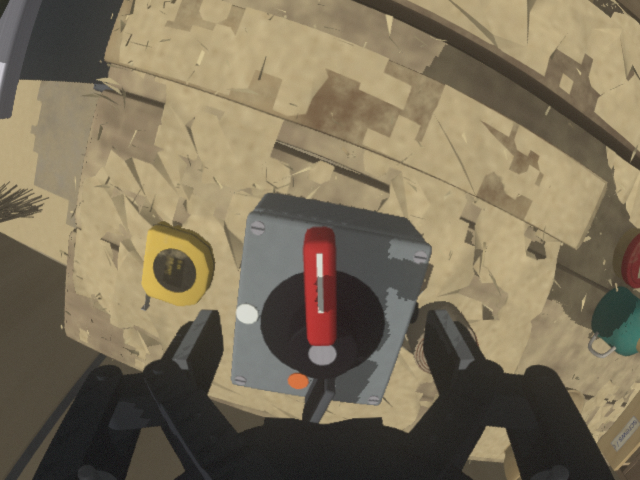

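The wrist view shows the arm vertical at column ~320, cap at (322,355), white at (247,314), orange at (297,382). Refining.

```bash
python3 - <<'E'
from h import *
import cv2
P=params("wrist");im=cv2.imread("pics/b_wrist.png");hsv=cv2.cvtColor(im,cv2.COLOR_BGR2HSV)
def blob(lo,hi,box):
    x0,y0,x1,y1=box;m=cv2.inRange(hsv[y0:y1,x0:x1],lo,hi);k,l,s,ce=cv2.connectedComponentsWithStats(m);i=1+s[1:,4].argmax();print(s[i]);return ce[i]+[x0,y0],np.argwhere(l==i)[:,::-1]+[x0,y0]
w,_=blob((0,0,160),(180,60,255),(235,300,262,328)); o,_=blob((6,150,120),(18,255,255),(280,370,312,392))
W=atz(P,w,80)[:2];O=atz(P,o,80)[:2];print("white",W,"orange",O)
v=W-O;yaw=np.degrees(np.arctan2(v[1],v[0]))-130;print("yaw",yaw,np.linalg.norm(v))
d=lambda a:np.array([np.cos(np.radians(a)),np.sin(np.radians(a))])
print("axis",W-56*d(180+yaw),O-56*d(260+yaw))
for z in(129,133):print("cap",z,atz(P,(322,355),z)[:2])
m=cv2.inRange(hsv,(0,150,120),(5,255,255));
for r in (262,280,300,320):
    c=np.where(m[r,280:360])[0]+280;a,b=c.min(),c.max()+1
    print(r,a,b,atz(P,((a+b)/2-.5,r),129)[:2],np.linalg.norm(atz(P,(a,r),129)-atz(P,(b,r),129)))
E
```

```text
[  0   4  23  20 366]
[  8   3  20  16 238]
white [ 500.91132242 -204.02438955] orange [ 556.95560528 -249.24207453]
yaw 11.10269383687907 72.01111495167497
axis [ 555.86320465 -193.24057578] [ 555.87791608 -193.25244526]
cap 129 [ 552.87068579 -183.89847562]
cap 133 [ 551.82554487 -181.1368308 ]
262 304 332 [ 528.62953203 -127.84396108] 14.941415766325061
280 305 316 [ 528.60092299 -139.21981894] 5.9910002203652075
300 305 315 [ 532.64080438 -150.88839659] 5.581297174202492
320 306 332 [ 541.97058835 -161.25169723] 14.895377048100356
```

>>> arm_command(series=[[[0,0,0.63],[0,0,0],0],[[0,0,0.63],[0,0,0],0],[[0,0,0.63],[0,0,0],0],[[0,0,0.63],[0,0,0],0],[[0,0,0],[0,0,0],160],[[0,0,0],[0,0,0],255],[[0,0,0],[0,0,0],255],[[0,0,0],[0,0,0],255],[[0,0,0],[0,0,0],255],[[0,0,0],[0,0,0],255]])

```text
time_s: 2.57
ee_pos: [535.2, -135.1, 110.8]
orientation: [3.141, 0.001, 1.942]
contact_force: [-3.4, 1.3, 7.7]
grip_width: 17.6
```

```bash
python3 - <<'E'
from h import *
from rig import *
import cv2
s=telemetry.sense();print(s["time_s"],s["ee_pos"],s["orientation"],s["contact_force"],s["ft_torque"],s["grip_width"])
im=camera("side");cv2.imwrite("pics/c_side.png",cv2.resize(im[120:320,200:440,::-1],None,fx=3,fy=3))
E
```

```text
2.5667 [ 535.22329856 -135.11355103  110.77240932] [3.14080275e+00 7.27414558e-04 1.94234944e+00] [-3.38873587  1.33164763  7.7462185 ] [-0.05980946  0.62190333 -0.35331263] 17.601561586134412
```

View pics/c_side.png

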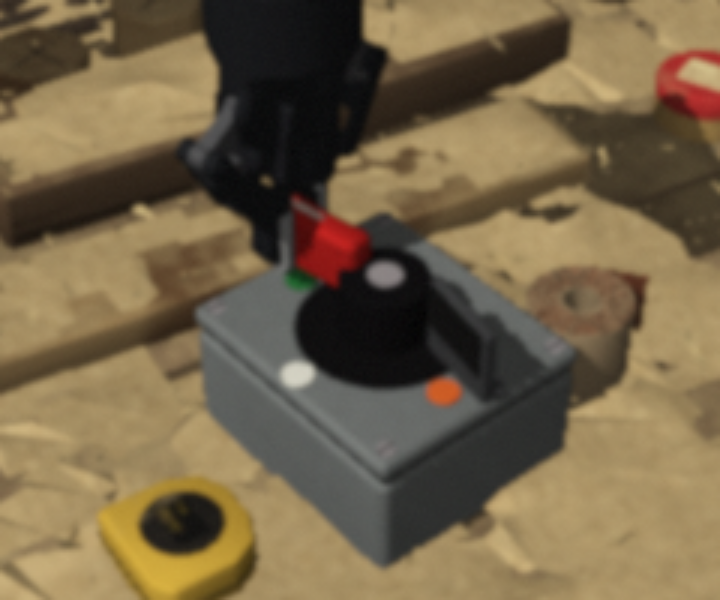

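>>> arm_command(series=[[[-0.005,-0.144,0],[0,0,-0.875],255],[[-0.005,-0.144,0],[0,0,-0.875],255],[[-0.005,-0.144,0],[0,0,-0.875],255],[[-0.005,-0.144,0],[0,0,-0.875],255],[[-0.005,-0.144,0],[0,0,-0.875],255],[[-0.005,-0.144,0],[0,0,-0.875],255],[[-0.005,-0.144,0],[0,0,-0.875],255],[[-0.005,-0.144,0],[0,0,-0.875],255],[[-0.005,-0.144,0],[0,0,-0.875],255],[[-0.005,-0.144,0],[0,0,-0.875],255]])

```text
time_s: 3.45
ee_pos: [502.7, -163.3, 110.8]
orientation: [-3.141, -0.0, 2.645]
contact_force: [-10.2, 0.1, 10.9]
grip_width: 17.5
```

>>> arm_command(series=[[[-0.005,-0.144,0],[0,0,-0.875],255],[[-0.005,-0.144,0],[0,0,-0.875],255],[[-0.005,-0.144,0],[0,0,-0.875],255],[[-0.005,-0.144,0],[0,0,-0.875],255],[[-0.005,-0.144,0],[0,0,-0.875],255],[[-0.005,-0.144,0],[0,0,-0.875],255],[[-0.005,-0.144,0],[0,0,-0.875],255],[[-0.005,-0.144,0],[0,0,-0.875],255],[[-0.005,-0.144,0],[0,0,-0.875],255],[[-0.005,-0.144,0],[0,0,-0.875],255]])

```text
time_s: 4.28
ee_pos: [496.1, -205.8, 110.8]
orientation: [-3.141, -0.002, -2.938]
contact_force: [-14.0, -3.2, 12.9]
grip_width: 17.3
```

```bash
python3 - <<'E'
from h import *
from rig import *
import cv2
s=telemetry.sense();print(s["time_s"],s["ee_pos"],s["orientation"],s["contact_force"],s["ft_torque"],s["joint_positions"])
im=np.hstack([cv2.resize(camera(c)[r:r+150,x:x+140,::-1],None,fx=2.8,fy=2.8) for c,r,x in(("side",170,260),("scene",180,225))]);cv2.imwrite("pics/d.png",im)
E
```

```text
4.2833 [ 496.07566894 -205.82107166  110.81062095] [-3.14097051e+00 -1.50696357e-03 -2.93801355e+00] [-13.95176145  -3.24692158  12.87036232] [-0.55215308  1.8852489  -0.39661189] [-4.60871708e-01  4.23041305e-01  1.69117174e+00 -1.65703722e-03
  1.02818295e+00 -2.23439138e+00]
```

View pics/d.png

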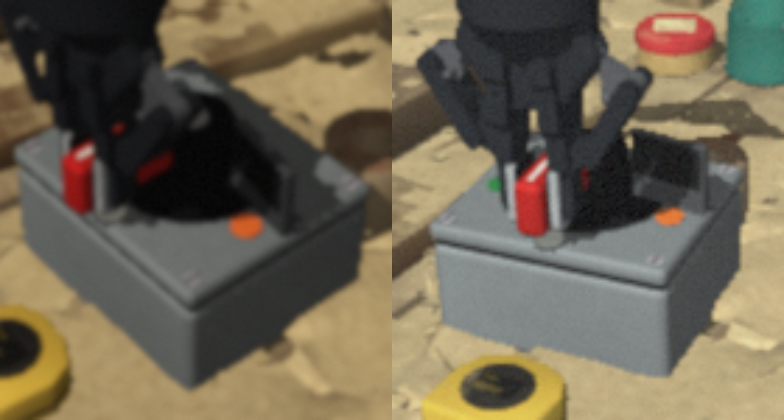

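>>> arm_command(series=[[[0,0,0],[0,0,0],150],[[0,0,0],[0,0,0],100],[[0,0,0],[0,0,0],100],[[0,0,0],[0,0,0],100],[[0,0,-0.5],[0,0,0],100],[[0,0,-0.8],[0,0,0],100],[[0,0,-0.8],[0,0,0],100],[[0,0,-0.8],[0,0,0],100],[[0,0,0],[0,0,0],100],[[0,0,0],[0,0,0],100]])

```text
time_s: 5.22
ee_pos: [497.3, -204.9, 197.6]
orientation: [-3.14, 0.002, -2.94]
contact_force: [0.4, -0.3, -0.1]
grip_width: 51.9
```

```bash
python3 - <<'E'
from h import *
from rig import *
import cv2
s=telemetry.sense();print(s["time_s"],s["ee_pos"],s["orientation"],s["contact_force"],s["grip_width"])
im=camera("wrist");cv2.imwrite("pics/e_wrist.png",im[:,:,::-1])
P=params("wrist");np.save("Pe.npy",P,allow_pickle=True)
im=np.hstack([cv2.resize(camera(c)[r:r+150,x:x+140,::-1],None,fx=2.8,fy=2.8) for c,r,x in(("side",170,260),("scene",180,225))]);cv2.imwrite("pics/e.png",im)
E
```

```text
5.2167 [ 497.29785576 -204.91486376  197.62635973] [-3.14021473e+00  1.85269058e-03 -2.94027887e+00] [ 0.41206922 -0.25131459 -0.14281184] 51.853174261141696
```

View pics/e.png

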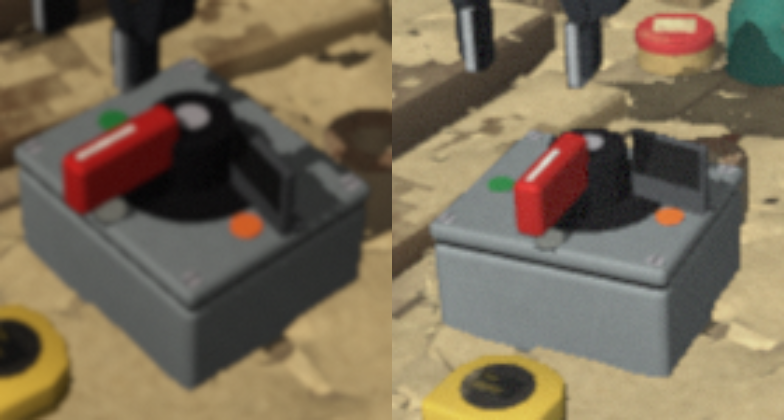

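View pics/e_wrist.png

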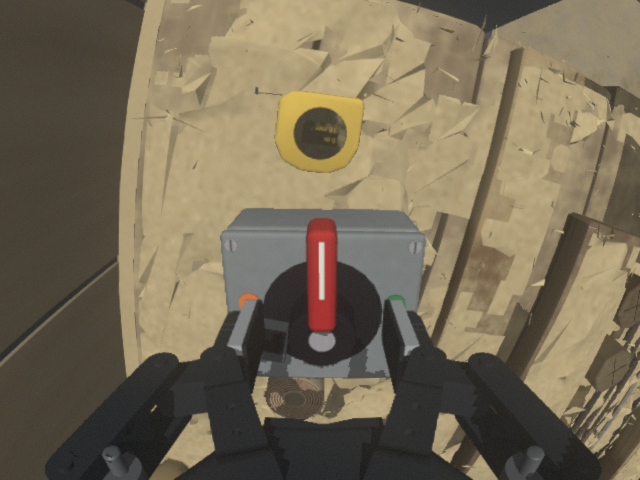

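The handle is centred on off, with the box screws at columns 230 and 415 and the handle at 322. I'm leaving it alone and re-turning the tool, fingers shut, high above it.

>>> arm_command(series=[[[0,0,0],[0,0,0.98],255],[[0,0,0],[0,0,0.98],255],[[0,0,0],[0,0,0.98],255],[[0,0,0],[0,0,0.98],255],[[0,0,0],[0,0,0.98],255],[[0,0,0],[0,0,0.98],255],[[0,0,0],[0,0,0.98],255],[[0,0,0],[0,0,0.98],255],[[0,0,0],[0,0,0.98],255],[[0,0,0],[0,0,0.98],255]])

```text
time_s: 6.2
ee_pos: [496.6, -204.7, 195.5]
orientation: [-3.141, -0.002, 2.555]
contact_force: [-0.9, -0.4, 0.1]
grip_width: -0.2
```

>>> arm_command(series=[[[0,0,0],[0,0,0.98],255],[[0,0,0],[0,0,0.98],255],[[0,0,0],[0,0,0.98],255],[[0,0,0],[0,0,0.98],255],[[0,0,0],[0,0,0.98],255],[[0,0,0],[0,0,0.98],255],[[0,0,0],[0,0,0.98],255],[[0,0,0],[0,0,0.98],255],[[0,0,0],[0,0,0.98],255],[[0,0,0],[0,0,0.98],255]])

```text
time_s: 7.03
ee_pos: [496.6, -204.7, 195.5]
orientation: [-3.14, -0.001, 1.771]
contact_force: [0.7, -0.7, 0.6]
grip_width: -0.0
```

>>> arm_command(series=[[[0.6,-0.03,0],[0,0,0],255],[[0.6,-0.03,0],[0,0,0],255],[[0,0,0],[0,0,0],255],[[0,0,0],[0,0,0],255],[[0,0,0.56],[0,0,0],255],[[0,0,0.56],[0,0,0],255],[[0,0,0.56],[0,0,0],255],[[0,0,0.56],[0,0,0],255],[[0,0,0.56],[0,0,0],255],[[0,0,0],[0,0,0],255]])

```text
time_s: 7.87
ee_pos: [486.5, -170.0, 109.3]
orientation: [-3.137, -0.003, 1.774]
contact_force: [-0.6, -0.4, -1.0]
grip_width: 0.0
```

```bash
python3 - <<'E'
from h import *
from rig import *
import cv2
s=telemetry.sense();print(s["time_s"],s["ee_pos"],s["orientation"],s["contact_force"],s["grip_width"],s["joint_positions"])
im=np.hstack([cv2.resize(camera(c)[r:r+150,x:x+140,::-1],None,fx=2.8,fy=2.8) for c,r,x in(("side",170,260),("scene",180,225))]);cv2.imwrite("pics/f.png",im)
E
```

```text
7.8667 [ 486.50360154 -170.02979517  109.31060217] [-3.13710581e+00 -3.03561680e-03  1.77432416e+00] [-0.55615277 -0.44817283 -1.00235587] 0.04610375566726824 [-4.07262737e-01  3.85036763e-01  1.75101958e+00 -1.02119129e-04
  1.01095287e+00 -6.10742919e-01]
```

View pics/f.png

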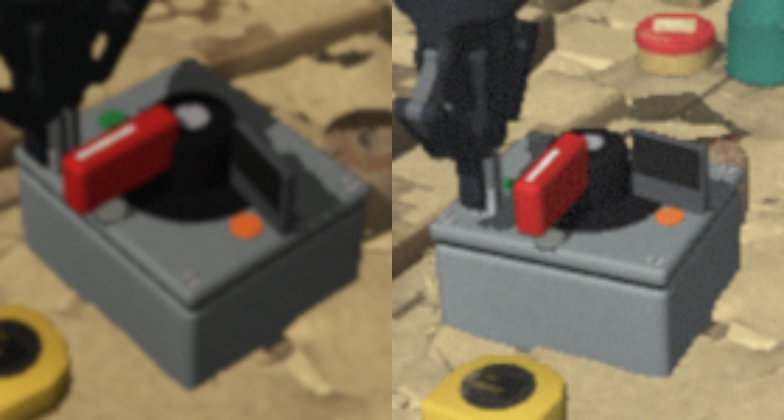

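>>> arm_command(series=[[[-0.18,0.02,0],[0,0,0],255],[[-0.18,0.02,0],[0,0,0],255],[[-0.18,0.02,0],[0,0,0],255],[[-0.146,-0.043,0],[0,0,-0.875],255],[[-0.146,-0.043,0],[0,0,-0.875],255],[[-0.146,-0.043,0],[0,0,-0.875],255],[[-0.146,-0.043,0],[0,0,-0.875],255],[[-0.146,-0.043,0],[0,0,-0.875],255],[[-0.146,-0.043,0],[0,0,-0.875],255],[[-0.146,-0.043,0],[0,0,-0.875],255]])

```text
time_s: 8.8
ee_pos: [497.2, -217.3, 113.3]
orientation: [3.141, 0.0, 2.268]
contact_force: [-0.9, 5.3, 1.6]
grip_width: -0.1
```

```bash
python3 - <<'E'
from h import *
from rig import *
import cv2
s=telemetry.sense();print(s["time_s"],s["ee_pos"],s["orientation"],s["contact_force"])
im=np.hstack([cv2.resize(camera(c)[r:r+150,x:x+140,::-1],None,fx=2.8,fy=2.8) for c,r,x in(("side",170,260),("scene",180,225))]);cv2.imwrite("pics/g.png",im)
E
```

```text
8.8 [ 497.2304748  -217.27189567  113.33529532] [3.14086511e+00 1.35842290e-04 2.26815136e+00] [-0.94712301  5.33448996  1.62740026]
```

View pics/g.png

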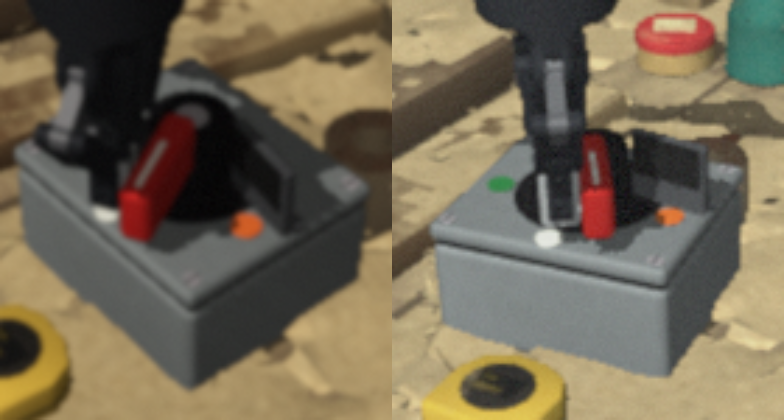

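>>> arm_command(series=[[[-0.146,-0.043,0],[0,0,-0.875],255],[[-0.146,-0.043,0],[0,0,-0.875],255],[[-0.146,-0.043,0],[0,0,-0.875],255],[[-0.146,-0.043,0],[0,0,-0.875],255],[[-0.146,-0.043,0],[0,0,-0.875],255],[[-0.146,-0.043,0],[0,0,-0.875],255],[[-0.146,-0.043,0],[0,0,-0.875],255],[[-0.146,-0.043,0],[0,0,-0.875],255],[[-0.146,-0.043,0],[0,0,-0.875],255],[[-0.146,-0.043,0],[0,0,-0.875],255]])

```text
time_s: 9.73
ee_pos: [526.4, -250.7, 113.0]
orientation: [3.142, -0.001, 2.965]
contact_force: [-3.6, 3.4, 2.1]
grip_width: 0.2
```

```bash
python3 - <<'E'
from h import *
from rig import *
import cv2
s=telemetry.sense();print(s["time_s"],s["ee_pos"],s["orientation"],s["contact_force"])
im=np.hstack([cv2.resize(camera(c)[r:r+150,x:x+140,::-1],None,fx=2.8,fy=2.8) for c,r,x in(("side",170,260),("scene",180,225))]);cv2.imwrite("pics/h.png",im)
E
```

```text
9.7333 [ 526.39182853 -250.66691776  112.9907559 ] [ 3.14154653e+00 -5.94951631e-04  2.96521783e+00] [-3.55495069  3.36471353  2.12987772]
```

View pics/h.png

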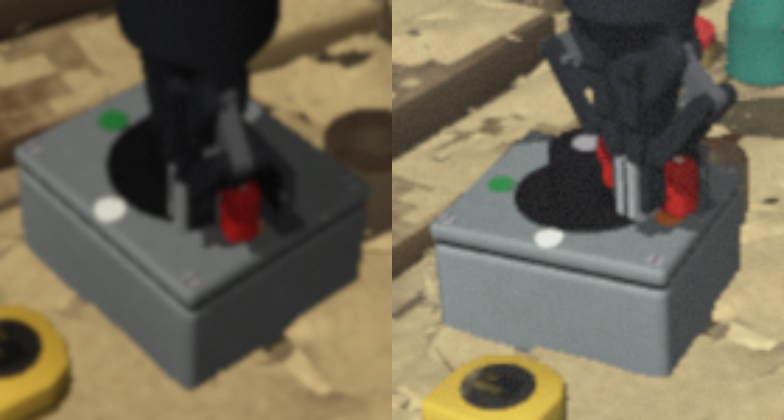

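>>> arm_command(series=[[[-0.146,-0.043,0],[0,0,-0.875],255],[[-0.146,-0.043,0],[0,0,-0.875],255],[[-0.11,-0.03,0],[0,0,-0.6],255],[[0,0,0],[0,0,0],255],[[-0.03,0,0],[0,0,0],255],[[0,0,0],[0,0,0],255],[[-0.03,0,0],[0,0,0],255],[[0,0,0],[0,0,0],255],[[0,0,0],[0,0,0],255],[[0,0,0],[0,0,0],255]])

```text
time_s: 10.67
ee_pos: [538.7, -255.5, 112.7]
orientation: [3.142, -0.002, -3.134]
contact_force: [-11.8, -1.1, 5.7]
grip_width: 0.2
```

>>> arm_command(series=[[[-0.03,0,0],[0,0,0],255],[[0,0,0],[0,0,0],255],[[-0.03,0,0],[0,0,0],255],[[0,0,0],[0,0,0],255],[[-0.03,0,0],[0,0,0],255],[[0,0,0],[0,0,0],255],[[0,0,0],[0,0,0],255],[[0,0,0],[0,0,0],255],[[0,0,0],[0,0,0],255],[[0,0,0],[0,0,0],255]])

```text
time_s: 11.5
ee_pos: [539.2, -255.5, 112.6]
orientation: [3.14, -0.008, -3.134]
contact_force: [-33.8, -0.3, 15.1]
grip_width: -0.0
```

```bash
python3 - <<'E'
from h import *
from rig import *
import cv2
s=telemetry.sense();print(s["time_s"],s["ee_pos"],s["orientation"],s["contact_force"])
im=np.hstack([cv2.resize(camera(c)[r:r+150,x:x+140,::-1],None,fx=2.8,fy=2.8) for c,r,x in(("side",170,260),("scene",180,225))]);cv2.imwrite("pics/i.png",im)
E
```

```text
11.5 [ 539.17787251 -255.51639274  112.57120248] [ 3.1402526  -0.00815932 -3.13423152] [-33.81724552  -0.33924434  15.07722111]
```

View pics/i.png

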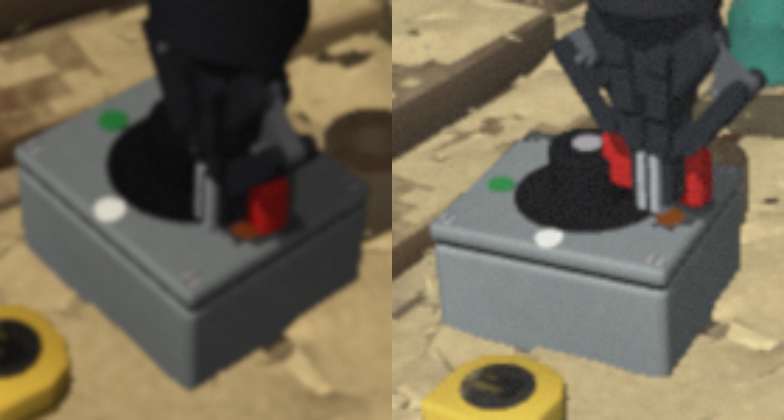

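The force rose to 34 N with only 0.5 mm of motion, so the handle is on its stop. Backing off and lifting.

>>> arm_command(series=[[[0.1,0,0],[0,0,0],255],[[0.4,0,0],[0,0,0],255],[[0.4,0,0],[0,0,0],255],[[0,0,-0.5],[0,0,0],255],[[0,0,-0.9],[0,0,0],255],[[0,0,-0.9],[0,0,0],255],[[0,0,-0.9],[0,0,0],255],[[0,0,-0.9],[0,0,0],255],[[0,0,0],[0,0,0],255],[[0,0,0],[0,0,0],255]])

```text
time_s: 12.43
ee_pos: [515.9, -255.6, 237.1]
orientation: [-3.14, 0.003, -3.133]
contact_force: [0.4, -0.3, -1.8]
grip_width: 0.0
```

```bash
python3 - <<'E'
from h import *
from rig import *
import cv2
s=telemetry.sense();print(s["time_s"],s["ee_pos"],s["contact_force"])
im=np.hstack([cv2.resize(camera(c)[r:r+150,x:x+140,::-1],None,fx=2.8,fy=2.8) for c,r,x in(("side",170,260),("scene",180,225))]);cv2.imwrite("pics/j.png",im)
im=camera("wrist");cv2.imwrite("pics/j_wrist.png",im[:,:,::-1])
for c in("scene","side"):
  for t in ["tape_measure_mid","abrasive_roll_mid"]: print(c,t,[np.round(d["uv"],1) for d in models.landmark_of(t,c)][:2])
E
```

```text
12.4333 [ 515.94665307 -255.61753693  237.06288619] [ 0.39129149 -0.29055894 -1.82445815]
scene tape_measure_mid [array([258.8, 330.8])]
scene abrasive_roll_mid [array([336.9, 243.6])]
side tape_measure_mid [array([254.5, 306.1])]
side abrasive_roll_mid [array([394.7, 231.7])]
```

View pics/j.png

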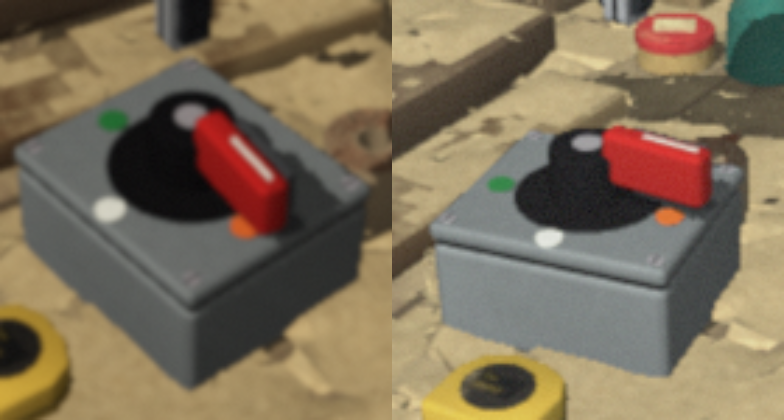

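View pics/j_wrist.png

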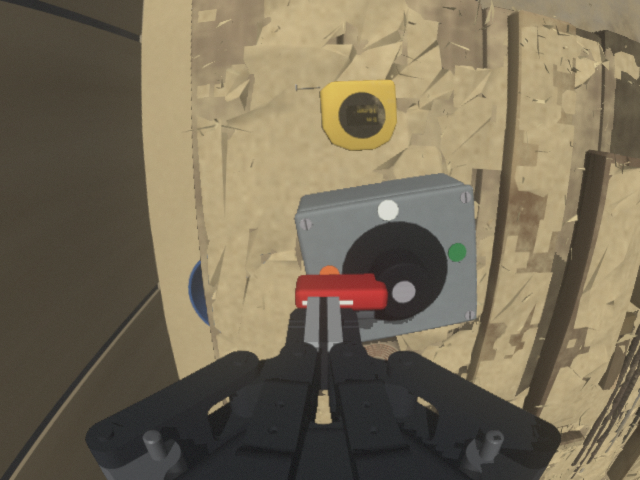

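The handle lies over the orange mark against the cheek. The tool is clear of it, and the bystanders have not moved.

```bash
python3 -c "
from rig import manip
print(manip.hand_in())"
```

```text
the job is handed in; nothing more can be done
None
```

The switch is on reverse, with the handle home against its stop, and the job was handed in at about 12.5 s of the 51 s allowed.

- **Forward to off:** I gripped the handle and turned it 1.4 rad to the white mark, then let go and lifted clear. Seen from the wrist camera, the arm was centred between the box's screws. I left it untouched for about 3 s.
- **Off to reverse:** I pushed the handle from behind with closed fingers. At the end the force rose from 12 to 34 N with only 0.5 mm of movement, which is how I know it had reached the stop. I then backed off and lifted clear.

**Last checks:**
- All three cameras show the handle over the orange mark, next to the cheek, and the gripper well clear at about 237 mm height.
- The tape measure and abrasive roll were found within 1–3 pixels of where they started, which is within the networks' noise.
- The last force reading was 1.8 N with nothing touching; I put that down to motion.
- Nothing failed. The camera estimates of the box's position differed by about 1.3 mm and 0.6°, and I used the average.

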